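# Push the parts box down the transfer lane

## Robot

A 6-joint arm with a two-finger parallel gripper is mounted at the origin on the work surface. World frame = base frame: x ahead of the robot, y to its left, z up, the work surface at z = 0. Lengths are in m, angles in degrees, forces in N, time in s.
With the tool pointing down it reaches from about 0.25 to 0.725 m from the base axis. Payload 9.7 kg.
Tool frame: the origin (TCP) lies between the finger pads; the fingertips stand 22 mm ahead of it and the grasp point (between the pads) lies 3 mm ahead of it; z points along the fingers, y is the line along which they close (so a half turn about z gives the same grasp; the last joint's range is limited). The gripper opens to 85 mm and grips with 20 to 120 N. Pads are 22 mm wide; open, the fingers measure 114 mm over their backs; the gripper's body (76 mm by 85 mm) begins 54 mm behind the grasp point. The pads swing forward as they close: fully open they stand 13 mm farther back than shut.
Start: joints at [-66.463, 4.979, 10.078, 95.1, 0, 90], TCP at [0.22, -0.504, 0.253] pointing down, gripper open.
Joint ranges: [-179.16, 179.16], [-48.56, 103.87], [-65.8, 70.77], [-126.05, 130.52], [-82.76, 87.17], [-180, 180]. Speed limits (degrees/s): [127.2, 127.2, 147.25, 180, 180, 180].

## Interface

Orientations are given as [roll, pitch, yaw] about the fixed x, y, z axes, in that order (R = Rz(yaw) Ry(pitch) Rx(roll)).
In Python, from workcell import bot, viewer, finder gives the robot as it stands.
- The arm moves only by the tool move_arm, never from a script. Its arguments are lists of equal length, an entry for each row: "offset": the shift along the tool's x, y, z in cm, a list of three; "twist": the turn, a rotation vector about the tool's x, y, z in rad, a list of three; "grip": the opening, from 0 (shut) to 1 (fully open). In form: {"offset": [[x, y, z], ...], "twist": [[ax, ay, az], ...], "grip": [grip, ...]}. A call has 1 to 5 rows; each row shifts and turns the commanded pose from where the row before left it, along the tool's axes as they then stand; what a row does not reach is not made up. A row lasts 1/10 s, in which the tool goes at most 50 mm and 8.59 degrees, less where a joint would pass 70% of its speed; a pose out of reach is approached as far as the arm can. A call is refused whole if a number of a shift passes 5 or a number of a turn 0.15, either way. A call with a gripper value outside its range is refused whole. The fingers move at their own pace and stop on an object; "force" is the grip in N (left out, the last holds). Time passes only in rows, so rows that do not move let the fingers close. It gives the time, the measured TCP pose, the force, the opening and the grip force at its end, in the units of the state.
- bot.get_obs(): the state, without advancing time (a new reading comes with each control period).
- viewer.camera(name): name is "scene" or "side" or "wrist"; returns a dict with "color" (400x640x3 uint8, red, green, blue), "depth" (400x640 float32, m along the optical axis (not along the pixel's ray), 0 where there is no reading), "vfov" (degrees; the focal length in pixels is half the picture's height over the tangent of half this angle, whatever the lens; pixels are square), "cx", "cy" (the principal point, pixels), "position" and "attitude" of the camera in the world; the wrist camera has in their place "tool_from_camera" (4x4, takes a point from camera to tool coordinates, whose origin is the TCP and whose axes are the flange's). Camera axes: x right, y down, z forward; pixel columns grow to the right and rows downward; lengths in m; the calibration is good to about 2 mm. A picture is of the moment at which its call begins: read the wrist's pose just before it.
- bot.job_done(): hands the job in; it is judged then, once.
Trained networks look in a picture, given as the dict that the camera call returned (one of the last four; its "shot" number tells which), for a name from the list of things; names that differ only in an ending like _2 or _b are one class to them, and where a whole thing is asked for, a point or a joint stands for the part that bears it (a point fixed in the world has none). Each returns a list of dicts, best first, with "p" (0 to 1); they miss things now and then, are a little off and sometimes report something else, mostly with a low value. They report only what shows in the picture. A call takes as long as a camera call.
- finder.boxes_of(picture, thing): "position" ([column, row] in pixels, amid what is visible of it).
- finder.pinpoint(picture, thing): "position" ([column, row] in pixels: a listed point, or the origin of a listed thing).
The state is a dict: "time": time; "q": joint angles; "qd": joint speeds; "joint_efforts": joint torques, N m; "ee_pos": TCP position; "tcp_rot": TCP orientation; "wrist_force": force on the tool from outside, world axes, zero at the start; "torque": the same for the moment, N m; "opening": finger opening in m; "grasp_force": force on a finger pad.
Only numpy, scipy, OpenCV 4.12 (cv2) and the standard library are available. Lean on these libraries where they do the work, as an engineer would, in place of code of your own. Each camera call takes 0.05 s, during which the arm holds its last target. There are 200 camera calls.

## Task

Line up the blue-lidded parts box on the dark apron and push it with the fingertips down the lane between the two aluminium guide rails until its front sits squarely against the red end stop. Neither the box nor the robot may touch either rail; push steadily, without flicking, lifting or tipping the box, and leave the lens, the jar and the camera where they are. Finish with the hand clear of everything.

Things in the scene. Friction and masses are not known exactly. Their poses are not given: they have to be found in the camera images.
- lane: Fixed dark steel deck, top 4 mm above the bench. Origin on the bench on the lane's centre line; +y = direction of travel, towards the red stop (roughly world +y, turned up to 0.2 rad); +x across the lane, away from the robot. In this frame the rail-free apron covers y -220 to -20, x -150 to 150 mm; the lane runs on to y 216, x -82 to 82 mm; clear width between rails 116 mm (x -58 to 58).
- rail_near: Fixed aluminium guide rail on the robot's side of the lane, 14 mm wide, 18 mm tall, 210 mm long. Origin: middle of its underside, at lane x -65, y 85, z 4 mm; it runs along the lane's y from -20 to 190 mm, its top is 22 mm above the bench.
- rail_far: The same rail on the side away from the robot, origin at lane x 65, y 85, z 4 mm.
- stop: Fixed rigid red end stop, 116 mm wide, 16 mm thick, 34 mm tall, top 38 mm above the bench. Origin: at deck level (4 mm above the bench), in the middle of the face that the box comes to rest against, at lane x 0, y 190 mm.
- parts_box: Closed rigid box, black, flush blue lid, small white label; 92 (its x) by 110 (its y) by 55 mm tall, plain upright sides, 0.28 to 0.56 kg. Origin: centre of underside. Loose on the apron, at most 40 mm off the centre line and 0.25 rad askew. Home: lane x 0, y 135 mm. Sides stand clear above the rails, 22 to 59 mm over the bench: fingertips higher than 25 mm push it and pass over the rails.
- lens: Loose black lens barrel standing on the bench beyond the far rail, 54 mm diameter, 42 mm tall. Origin: centre of its underside. Leave alone.
- jar: Loose small amber jar with white cap standing on the bench beyond the far rail, 44 mm diameter, 50 mm tall. Origin: centre of its underside. Leave alone. Lens and jar may have changed places.
- camera: Loose camera body lying on its back on the bench on the robot's side of the near rail, 70 mm (x) by 128 mm (y), 37 mm tall. Origin: centre of its underside. Leave alone.

How it is judged (in metres and radians):
On the way, in this order (a step that is already met when the one before it is completed fails the run):
1. the whole box is between the rails, on the deck (y of parts_box in the frame of lane above 0.045 m and z of parts_box in the frame of lane below 0.008 m and x of parts_box in the frame of lane between -0.013 and 0.013 m), for 0.05 s.
2. the box is home against the red stop (y of parts_box in the frame of lane above 0.131 m and x of parts_box in the frame of lane between -0.013 and 0.013 m), for 0.2 s.
At the end, for the whole second after the job is handed in: The box rests flat on the deck between the rails, its front within 4 mm of the red stop, within 13 mm of the centre line and 0.08 rad of straight, at rest (all of step 2 and y of parts_box in the frame of lane below 0.138 m and z of parts_box in the frame of lane below 0.007 m and angle between the y axis of parts_box and the y axis of lane, either way round below 0.08 rad and linear speed of parts_box below 0.01 m/s); the robot touches nothing.
It fails at once if the parts box touches a rail (contact force between parts_box and rail_near above 0.2 N or contact force between parts_box and rail_far above 0.2 N).
It fails at once if the robot touches a rail (contact force between any of the fingers, the arm and rail_near above 0.5 N or contact force between any of the fingers, the arm and rail_far above 0.5 N).
It fails at once if the parts box is lifted or tipped up (z of parts_box in the frame of lane above 0.01 m or angle between parts_box's own z axis and vertical above 0.12 rad).
It fails at once if the parts box is flicked (faster than 0.5 m/s) (linear speed of parts_box above 0.5 m/s).
It fails at once if a bystander (lens, jar or camera) is shifted by more than 15 mm or tipped (distance of any of lens, jar, camera from where it was at the start of the episode above 0.015 m or angle between any of lens, jar, camera's own z axis and vertical above 0.3 rad).
It also fails if it takes over 59 s, if anything falls off the work surface, if the arm or the gripper's body presses on something with over 40 N, if the wrist force passes 120 N, or if a joint passes its speed limit or range.

## Working session

There is one attempt and no reset: what is moved stays moved. The work goes in short steps, Python scripts to look and compute and a tool call to move; the robot and the scene stay as the last step left them, time stands still between calls to the robot, and variables do not carry over. Pictures are saved under pics/ and viewed, at most 10 in all, crops included, and the job is handed in when it is done.

Besides the shell and the picture viewer there is one more tool, called after "Call:" as name(argument=value, ...) on one line, values as JSON. move_arm: Moves the arm, as the interface text tells. Its arguments: {"type":"object","properties":{"offset":{"type":"array","items":{"type":"array","items":{"type":"number"}}},"twist":{"type":"array","items":{"type":"array","items":{"type":"number"}}},"grip":{"type":"array","items":{"type":"number"}},"force":{"type":"number"}},"required":["offset","twist","grip"]}

```bash
mkdir -p pics
cat > h.py <<'E'
import numpy as np, cv2
from scipy.spatial.transform import Rotation as R
from workcell import bot, viewer, finder
def snap(n):
    o=bot.get_obs(); c=viewer.camera(n)
    if n=='wrist':
        T=np.eye(4); T[:3,:3]=R.from_euler('xyz',o['tcp_rot'],degrees=True).as_matrix(); T[:3,3]=o['ee_pos']
        c['T']=T@np.array(c['tool_from_camera'])
    else:
        a=np.array(c['attitude']); T=np.eye(4)
        T[:3,:3]=a if a.shape==(3,3) else (R.from_quat(a) if a.size==4 else R.from_euler('xyz',a,degrees=True)).as_matrix()
        T[:3,3]=c['position']; c['T']=T
    c['f']=200/np.tan(np.radians(c['vfov'])/2); return c
def ray(c,p):
    d=np.array([(p[0]-c['cx'])/c['f'],(p[1]-c['cy'])/c['f'],1.]); return c['T'][:3,3],c['T'][:3,:3]@d
def onz(c,p,z):
    o,d=ray(c,p); return o+d*(z-o[2])/d[2]
def cloud(c):
    v,u=np.mgrid[:400,:640]; z=c['depth']
    P=np.stack([(u-c['cx'])/c['f']*z,(v-c['cy'])/c['f']*z,z],-1)
    return P@c['T'][:3,:3].T+c['T'][:3,3]
def save(c,n): cv2.imwrite('pics/'+n,c['color'][:,:,::-1])
E
python3 - <<'E'
from h import *
print(bot.get_obs())
for n in('scene','side'):
    c=snap(n); save(c,n+'1.png'); print(n,c['position'],c['attitude'],c['vfov'])
    P=cloud(c); print('depth ok',(c['depth']>0).mean())
    for t,z in(('lane',0),('rail_near',.004),('rail_far',.004),('stop',.004),('parts_box',.004),('lens',0),('jar',0),('camera',0)):
        for r in finder.pinpoint(c,t)[:1]:
            print(t,r['p'],np.round(r['position']),onz(c,r['position'],z).round(3))
    np.savez(n+'1.npz',P=P,c=c['color'],d=c['depth'])
E
```

```text
{'time': 0.0, 'q': array([-6.64631457e+01,  5.01102911e+00,  1.00346267e+01,  9.50999603e+01,
        6.14640413e-04,  8.99994226e+01]), 'qd': array([ 0.05766292,  0.05627959,  0.00282114,  0.03501659,  0.06560208,
       -0.01114969]), 'joint_efforts': array([-1.51872533e-03, -5.20391607e+01,  4.64795423e+01,  1.65160076e-02,
       -1.60115428e-04, -3.38986251e-05]), 'ee_pos': array([ 0.21955824, -0.50405541,  0.25258528]), 'tcp_rot': array([-1.79923637e+02, -6.15409428e-04,  2.35374309e+01]), 'wrist_force': array([-0.51519049,  0.45442523, -0.76289343]), 'torque': array([-0.03869914, -0.00400967, -0.00131527]), 'grasp_force': 0.0, 'opening': 0.08540450055043664}
scene [0.8469469  0.47516677 0.58709042] [-136.72550135   -0.84058701  145.99716977] 55.16317073351482
depth ok 0.9959296875
lane 0.81 [318. 186.] [ 0.519 -0.02   0.   ]
rail_near 0.65 [364. 194.] [0.453 0.058 0.004]
rail_far 0.63 [278. 166.] [ 0.562 -0.119  0.004]
parts_box 0.89 [278. 166.] [ 0.561 -0.12   0.004]
lens 0.61 [277. 229.] [0.652 0.037 0.   ]
jar 0.88 [325. 273.] [0.631 0.172 0.   ]
camera 0.96 [399. 183.] [0.364 0.072 0.   ]
side [0.31165346 0.44617333 0.55441274] [-1.37771290e+02 -1.19182090e-01 -1.46147517e+02] 56.84446068126441
depth ok 0.9962421875
lane 0.88 [356. 200.] [ 0.531 -0.023  0.   ]
rail_near 0.96 [374. 239.] [0.451 0.048 0.004]
rail_far 0.73 [312. 220.] [0.572 0.074 0.004]
stop 0.58 [318. 275.] [0.495 0.168 0.004]
parts_box 0.96 [364. 168.] [ 0.561 -0.111  0.004]
lens 0.98 [290. 194.] [0.653 0.039 0.   ]
jar 0.75 [264. 238.] [0.625 0.157 0.   ]
camera 0.8 [416. 271.] [0.36  0.065 0.   ]
```

```bash
cat > fit.py <<'E'
from h import *
def boxfit(P):
    m=(abs(P[...,2]-.059)<.004)&(P[...,0]>.35)&(P[...,0]<.75)&(abs(P[...,1])<.35)
    n,l,s,ce=cv2.connectedComponentsWithStats(m.astype('uint8'))
    i=1+np.argmax(s[1:,4]); q=P[l==i]
    return q, cv2.minAreaRect((q[:,:2]*1000).astype('float32'))
E
python3 - <<'E'
from fit import *
im=[]
for n in('scene','side'):
    D=np.load(n+'1.npz'); P=D['P']; im.append(D['c'])
    q,r=boxfit(P); print(n,'box',r,q[:,2].mean(),len(q))
    m=(abs(P[...,2]-.022)<.003)&(P[...,0]>.35)&(P[...,0]<.68)&(P[...,1]>-.1)&(P[...,1]<.22)
    k,l,s,_=cv2.connectedComponentsWithStats(m.astype('uint8'))
    for i in range(1,k):
        if s[i,4]>150: print('rail?',s[i,4],cv2.minAreaRect((P[l==i][:,:2]*1000).astype('float32')))
    m=(abs(P[...,2]-.038)<.004)&(P[...,0]>.38)&(P[...,0]<.6)&(P[...,1]>.1)&(P[...,1]<.28)
    c=D['c'].astype(int); m&=(c[...,0]>1.7*c[...,1])
    print('stop',m.sum(),cv2.minAreaRect((P[m][:,:2]*1000).astype('float32')) if m.sum() else '')
cv2.imwrite('pics/both.png',cv2.resize(np.vstack(im)[:,:,::-1],(480,600)))
E
```

```text
scene box ((560.554443359375, -114.19491577148438), (95.57347869873047, 113.01631164550781), 22.388328552246094) 0.05773553066485355 1437
rail? 464 ((444.76275634765625, 52.061622619628906), (15.996063232421875, 202.653564453125), 9.257518768310547)
rail? 581 ((573.0941162109375, 75.70417022705078), (15.972583770751953, 210.65277099609375), 9.256314277648926)
stop 435 ((459.4263916015625, 162.77511596679688), (181.90792846679688, 41.346351623535156), 23.879098892211914)
side box ((561.1345825195312, -114.7872543334961), (91.73126220703125, 114.7318115234375), 22.212432861328125) 0.061108838612393704 1535
rail? 570 ((572.9793701171875, 75.28215789794922), (14.886735916137695, 209.8072052001953), 9.164268493652344)
rail? 655 ((445.37432861328125, 53.81358337402344), (14.396997451782227, 211.61883544921875), 9.352948188781738)
stop 698 ((491.1021728515625, 175.90890502929688), (115.9737548828125, 18.55401039123535), 8.52062702178955)
```

View pics/both.png

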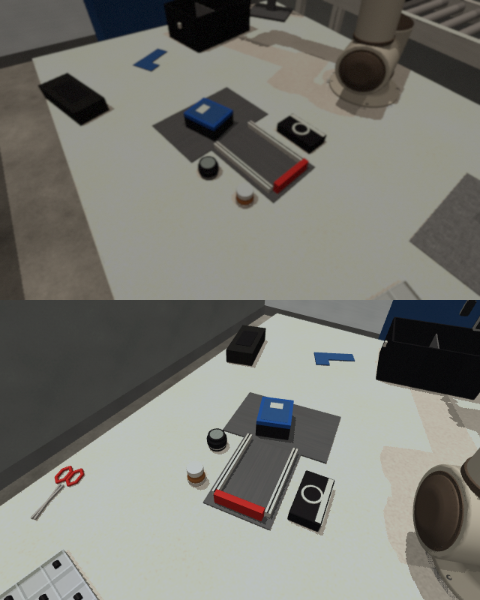

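```bash
cat >> h.py <<'E'
TH=np.radians(9.25); O=np.array([.5228,-.0194]); LR=np.array([[np.cos(TH),np.sin(TH)],[-np.sin(TH),np.cos(TH)]])
def lane(p): return LR@(np.array(p)[:2]-O)
def st():
    o=bot.get_obs(); print('t',round(o['time'],2),'lane mm',(lane(o['ee_pos'])*1e3).round(1),'z',(o['ee_pos'][2]*1e3).round(1),'yaw',(o['tcp_rot'][2]).round(2),'F',o['wrist_force'].round(1),'open',round(o['opening'],3),'q',o['q'].round(0))
E
python3 - <<'E'
from h import *
st()
for n in('scene','side'):
    P=np.load(n+'1.npz')['P']
    for x0 in np.arange(.2,.7,.1):
        print(n,round(x0,1),[ (lambda m: round(float(P[m][:,2].max()),2) if m.any() else None)((P[...,0]>=x0)&(P[...,0]<x0+.1)&(P[...,1]>=y0)&(P[...,1]<y0+.1)) for y0 in np.arange(-.7,0,.1)])
E
```

```text
t 0.9 lane mm [-377.2 -429.8] z 253.3 yaw 23.53 F [-0.8 -0.  -0.3] open 0.085 q [-66.   5.  10.  95.   0.  90.]
scene 0.2 [0.11, 0.14, 0.0, 0.0, 0.0, 0.0, 0.0]
scene 0.3 [0.14, 0.14, 0.0, 0.0, 0.0, 0.01, 0.01]
scene 0.4 [0.14, 0.0, 0.0, 0.0, 0.01, 0.01, 0.06]
scene 0.5 [0.0, 0.01, 0.0, 0.0, 0.0, 0.06, 0.06]
scene 0.6 [0.0, 0.01, 0.0, 0.0, 0.0, 0.06, 0.06]
side 0.2 [0.11, 0.29, 0.28, 0.01, 0.01, 0.0, 0.01]
side 0.3 [0.14, 0.14, 0.0, 0.0, 0.01, 0.01, 0.01]
side 0.4 [0.14, 0.01, 0.0, 0.0, 0.01, 0.01, 0.06]
side 0.5 [0.01, 0.01, 0.0, 0.0, 0.01, 0.06, 0.06]
side 0.6 [0.0, 0.01, 0.01, 0.0, 0.01, 0.06, 0.06]
```

Call:
move_arm(offset=[[0,0,0],[0,0,0],[3,-2,0],[4,-2.7,0],[4,-2.7,0]], twist=[[0,0,0.125],[0,0,0.125],[0,0,0],[0,0,0],[0,0,0]], grip=[0.6,0.6,0.6,0.6,0.6])

```text
time: 1.4
ee_pos: [0.3169, -0.4127, 0.2532]
tcp_rot: [180.0, -0.0, 9.1]
wrist_force: [1.1, -1.2, -0.4]
opening: 0.051
grasp_force: 0.0
```

Call:
move_arm(offset=[[4,-2.7,0],[4,-2.7,0],[4,-2.7,0],[4,-2.7,0],[4,-2.7,0]], twist=[[0,0,0],[0,0,0],[0,0,0],[0,0,0],[0,0,0]], grip=[0.6,0.6,0.6,0.6,0.6])

```text
time: 1.9
ee_pos: [0.4934, -0.2467, 0.2535]
tcp_rot: [180.0, -0.0, 9.2]
wrist_force: [-0.6, -0.3, 0.3]
opening: 0.0513
grasp_force: 0.0
```

Call:
move_arm(offset=[[4,-2.7,0],[4,-2.7,0],[4,-2.7,0],[4,-2.7,0],[1.6,-1.1,0]], twist=[[0,0,0],[0,0,0],[0,0,0],[0,0,0],[0,0,0]], grip=[0.6,0.6,0.6,0.6,0.6])

```text
time: 2.4
ee_pos: [0.649, -0.0994, 0.2521]
tcp_rot: [-180.0, 0.0, 9.4]
wrist_force: [0.7, -1.2, -0.3]
opening: 0.0513
grasp_force: 0.0
```

```bash
python3 -c "
from h import *
st()"
```

```text
t 2.4 lane mm [111.7 -99.2] z 252.1 yaw 9.38 F [ 0.7 -1.2 -0.3] open 0.051 q [ -9.  21.  28.  98.   0. 162.]
```

Call:
move_arm(offset=[[0,0,4.5],[0,0,4.5],[0,0,4.5],[0,0,4.5],[0,0,3.2]], twist=[[0,0,0],[0,0,0],[0,0,0],[0,0,0],[0,0,0]], grip=[0.6,0.6,0.6,0.6,0.6])

```text
time: 2.9
ee_pos: [0.6455, -0.1024, 0.0378]
tcp_rot: [-179.9, 0.2, 9.2]
wrist_force: [0.7, 0.3, 0.3]
opening: 0.0515
grasp_force: 0.0
```

Call:
move_arm(offset=[[-0.7,0,0],[-0.7,0,0],[-0.6,0,0],[-0.5,0,0],[-0.5,0,0]], twist=[[0,0,0],[0,0,0],[0,0,0],[0,0,0],[0,0,0]], grip=[0.6,0.6,0.6,0.6,0.6])

```text
time: 3.4
ee_pos: [0.6182, -0.1078, 0.0436]
tcp_rot: [179.9, -0.2, 9.2]
wrist_force: [2.0, 0.2, 0.8]
opening: 0.0514
grasp_force: 1.3
```

```bash
cat >> fit.py <<'E'
def look(t):
    st()
    for n in('scene','side'):
        c=snap(n); P=cloud(c); col=c['color'].astype(int)
        P=np.where(((col[...,2]>1.5*col[...,0])|(col.min(-1)>110))[...,None],P,9.)
        q,r=boxfit(P); a=r[2]; w,h=r[1]
        if w>h: a-=90
        print(n,'box lane',lane(np.array(r[0])/1e3).round(4)*1e3,'size',np.round(r[1]),'yaw rel',round(a-9.25,1))
        save(c,n+t+'.png')
E
python3 -c "
from fit import *
look('2')"
```

```text
t 3.4 lane mm [  80.  -102.6] z 43.6 yaw 9.21 F [2.  0.2 0.8] open 0.051 q [-10.  16.  -0.  73.   0. 161.]
scene box lane [ 15.2 -97.3] size [ 93. 112.] yaw rel 9.5
side box lane [ 16.3 -99.1] size [ 92. 115.] yaw rel 9.7
```

View pics/scene2.png

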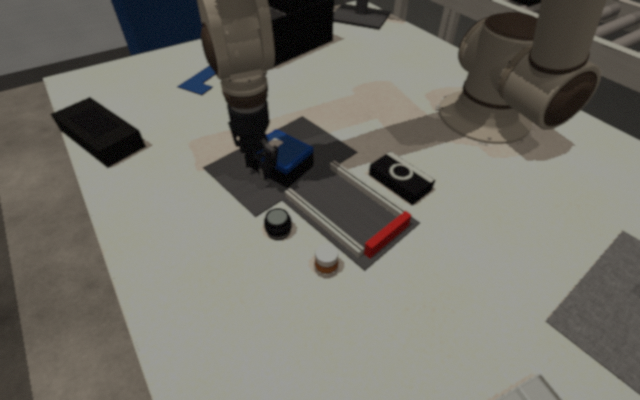

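Call:
move_arm(offset=[[-0.4,0,0],[-0.4,0,0],[-0.4,0,0],[-0.4,0,0],[-0.3,0,0]], twist=[[0,0,0],[0,0,0],[0,0,0],[0,0,0],[0,0,0]], grip=[0.6,0.6,0.6,0.6,0.6])

```text
time: 4.0
ee_pos: [0.5981, -0.1106, 0.0412]
tcp_rot: [-180.0, 0.0, 9.2]
wrist_force: [2.7, -0.5, 0.8]
opening: 0.0512
grasp_force: 1.2
```

```bash
python3 -c "
from fit import *
look('3')"
```

```text
t 4.0 lane mm [  59.7 -102.1] z 41.2 yaw 9.21 F [ 2.7 -0.5  0.8] open 0.051 q [-10.  14.  -3.  73.  -0. 160.]
scene box lane [  1.6 -92.7] size [ 95. 112.] yaw rel 2.6
side box lane [  2.4 -93.2] size [ 94. 112.] yaw rel 2.2
```

Call:
move_arm(offset=[[-0.2,0,0],[-0.2,0,0],[0,0,0],[1,0,0],[2,0,0]], twist=[[0,0,0],[0,0,0],[0,0,0],[0,0,0],[0,0,0]], grip=[0.6,0.6,0.6,0.6,0.6])

```text
time: 4.6
ee_pos: [0.6241, -0.1064, 0.0414]
tcp_rot: [-180.0, 0.0, 9.2]
wrist_force: [1.0, -0.3, 0.3]
opening: 0.0513
grasp_force: 0.0
```

```bash
python3 -c "
from fit import *
look('4')"
```

```text
t 4.6 lane mm [  86.  -102.1] z 41.4 yaw 9.18 F [ 1.  -0.3  0.3] open 0.051 q [-10.  17.   1.  74.   0. 161.]
scene box lane [ -1.4 -92. ] size [ 93. 113.] yaw rel 0.1
side box lane [ -1.  -92.6] size [ 92. 113.] yaw rel 0.3
```

Call:
move_arm(offset=[[0,0,-4],[0,3,-3],[0,4,0],[-4.4,1.5,0],[-4.4,0,0]], twist=[[0,0,0],[0,0,0],[0,0,0],[0,0,0],[0,0,0]], grip=[0.6,0.6,0.6,0.6,0.6])

```text
time: 5.2
ee_pos: [0.5502, -0.2061, 0.1093]
tcp_rot: [-179.9, 0.1, 9.1]
wrist_force: [-0.9, -0.1, 0.8]
opening: 0.0514
grasp_force: 0.0
```

Call:
move_arm(offset=[[0,0,0],[0,0,0],[0,0,0],[0,0,0],[0,0,0]], twist=[[0,0,-0.14],[0,0,-0.14],[0,0,-0.14],[0,0,-0.14],[0,0,-0.14]], grip=[0.6,0.6,0.6,0.6,0.6])

```text
time: 5.7
ee_pos: [0.5507, -0.2043, 0.1111]
tcp_rot: [-180.0, 0.0, 49.6]
wrist_force: [-0.6, 0.5, 0.4]
opening: 0.0517
grasp_force: 0.0
```

Call:
move_arm(offset=[[0,0,0],[0,0,0],[0,0,0],[0,0,0],[0,0,0]], twist=[[0,0,-0.14],[0,0,-0.14],[0,0,-0.14],[0,0,-0.14],[0,0,-0.14]], grip=[0.6,0.6,0.6,0.6,0.6])

```text
time: 6.2
ee_pos: [0.5508, -0.2042, 0.1111]
tcp_rot: [-180.0, -0.0, 89.8]
wrist_force: [-0.0, -0.1, 0.0]
opening: 0.0512
grasp_force: 0.0
```

Call:
move_arm(offset=[[0,0,0],[0,0,0],[0,0,0]], twist=[[0,0,-0.14],[0,0,-0.03],[0,0,0]], grip=[0.6,0.6,0.6])

```text
time: 6.5
ee_pos: [0.5508, -0.2042, 0.1111]
tcp_rot: [-180.0, -0.0, 99.0]
wrist_force: [0.7, -0.6, -0.4]
opening: 0.051
grasp_force: 0.0
```

```bash
python3 -c "
from h import *
st()"
```

```text
t 6.5 lane mm [  -2.  -186.9] z 111.1 yaw 99.04 F [ 0.7 -0.6 -0.4] open 0.051 q [-20.  10.  -0.  80.   0.  61.]
```

Call:
move_arm(offset=[[0,0.1,3],[0,0,2.9],[1,0,0],[1,0,0],[0.8,0,0]], twist=[[0,0,-0.004],[0,0,0],[0,0,0],[0,0,0],[0,0,0]], grip=[0.6,0.6,0.6,0.6,0.6])

```text
time: 7.0
ee_pos: [0.5479, -0.1757, 0.0541]
tcp_rot: [179.9, 0.1, 99.4]
wrist_force: [0.0, 0.5, 0.2]
opening: 0.0509
grasp_force: 0.1
```

Call:
move_arm(offset=[[0.7,0,0],[0.7,0,0],[0.8,0,0],[0.8,0,0],[0.7,0,0]], twist=[[0,0,0],[0,0,0],[0,0,0],[0,0,0],[0,0,0]], grip=[0.6,0.6,0.6,0.6,0.6])

```text
time: 7.5
ee_pos: [0.5413, -0.1395, 0.0526]
tcp_rot: [180.0, 0.0, 99.4]
wrist_force: [0.3, -4.2, 1.7]
opening: 0.0516
grasp_force: 1.8
```

```bash
python3 -c "
from fit import *
look('5')"
```

```text
t 7.5 lane mm [  -1.1 -121.5] z 52.6 yaw 99.39 F [ 0.3 -4.2  1.7] open 0.052 q [-14.   7. -10.  73.  -0.  66.]
scene box lane [ -1.8 -56. ] size [ 94. 117.] yaw rel -0.7
side box lane [ -1.4 -56.2] size [ 92. 118.] yaw rel 0.1
```

View pics/side5.png

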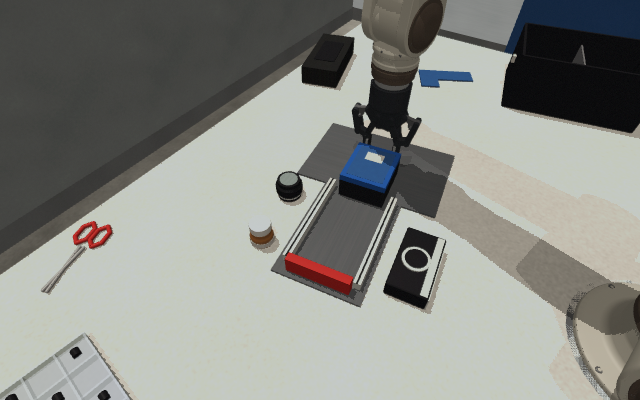

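Call:
move_arm(offset=[[0.7,0,0],[0.9,0,0],[1,0,0],[1,0,0],[0.8,0,0]], twist=[[0,0,0],[0,0,0],[0,0,0],[0,0,0],[0,0,0]], grip=[0.6,0.6,0.6,0.6,0.6])

```text
time: 8.1
ee_pos: [0.5337, -0.0955, 0.0521]
tcp_rot: [-180.0, -0.0, 99.4]
wrist_force: [0.7, -2.3, -1.1]
opening: 0.0514
grasp_force: 0.9
```

```bash
python3 -c "
from fit import *
look('6')"
```

```text
t 8.1 lane mm [ -1.5 -76.9] z 52.1 yaw 99.42 F [ 0.7 -2.3 -1.1] open 0.051 q [-10.   5. -12.  73.   0.  70.]
scene box lane [ -2.2 -11.2] size [ 94. 118.] yaw rel 0.2
side box lane [ -1.3 -11.3] size [ 93. 117.] yaw rel 0.9
```

Call:
move_arm(offset=[[0.8,0,0],[0.9,0,0],[1,0,0],[1,0,0],[0.9,0,0]], twist=[[0,0,0.003],[0,0,0],[0,0,0],[0,0,0],[0,0,0]], grip=[0.6,0.6,0.6,0.6,0.6])

```text
time: 8.7
ee_pos: [0.5265, -0.0503, 0.0523]
tcp_rot: [180.0, 0.0, 99.2]
wrist_force: [0.1, -1.9, -0.1]
opening: 0.0511
grasp_force: 1.2
```

Call:
move_arm(offset=[[0.9,0,0],[0.9,0,0],[1,0,0],[1,0,0],[0.9,0,0]], twist=[[0,0,0],[0,0,0],[0,0,0],[0,0,0],[0,0,0]], grip=[0.6,0.6,0.6,0.6,0.6])

```text
time: 9.2
ee_pos: [0.519, -0.004, 0.0523]
tcp_rot: [180.0, -0.0, 99.2]
wrist_force: [0.3, -2.3, 1.3]
opening: 0.0512
grasp_force: 1.3
```

```bash
python3 -c "
from fit import *
look('7')"
```

```text
t 9.2 lane mm [-1.3 15.8] z 52.3 yaw 99.23 F [ 0.3 -2.3  1.3] open 0.051 q [ -0.   2. -16.  73.   0.  80.]
scene box lane [-1.7 81.7] size [ 92. 115.] yaw rel -0.0
side box lane [-1.5 81.6] size [ 92. 117.] yaw rel 0.1
```

Perfect tracking; about 53 mm left. Slow towards the end.

Call:
move_arm(offset=[[0.8,0,0],[0.9,0,0],[0.9,0,0],[0.8,0,0],[0.7,0,0]], twist=[[0,0,0],[0,0,0],[0,0,0],[0,0,0],[0,0,0]], grip=[0.6,0.6,0.6,0.6,0.6])

```text
time: 9.8
ee_pos: [0.5124, 0.0364, 0.0523]
tcp_rot: [-180.0, 0.0, 99.2]
wrist_force: [1.0, -1.8, 1.0]
opening: 0.0511
grasp_force: 1.3
```

Call:
move_arm(offset=[[0.4,0,0],[0.3,0,0],[0.2,0,0],[0.2,0,0],[0.1,0,0]], twist=[[0,0,0],[0,0,0],[0,0,0],[0,0,0],[0,0,0]], grip=[0.6,0.6,0.6,0.6,0.6])

```text
time: 10.3
ee_pos: [0.5106, 0.0475, 0.0522]
tcp_rot: [-180.0, 0.0, 99.2]
wrist_force: [0.4, -2.4, -0.2]
opening: 0.0509
grasp_force: 1.3
```

```bash
python3 -c "
from fit import *
look('8')"
```

```text
t 10.3 lane mm [-1.3 68. ] z 52.2 yaw 99.21 F [ 0.4 -2.4 -0.2] open 0.051 q [  5.   1. -16.  73.  -0.  86.]
scene box lane [ -1.7 133.3] size [ 94. 115.] yaw rel -0.4
side box lane [ -1.3 131.8] size [ 93. 116.] yaw rel -0.3
```

Press on gently until the force shows stop contact.

Call:
move_arm(offset=[[0.1,0,0],[0.1,0,0],[0,0,0]], twist=[[0,0,0],[0,0,0],[0,0,0]], grip=[0.6,0.6,0.6])

```text
time: 10.7
ee_pos: [0.5107, 0.048, 0.0524]
tcp_rot: [180.0, 0.2, 99.2]
wrist_force: [2.6, -11.0, 0.7]
opening: 0.0514
grasp_force: 5.6
```

Call:
move_arm(offset=[[-0.3,0,0],[-1,0,0],[-2,0,0],[-1,0,-3],[0,0,-4.5]], twist=[[0,0,0],[0,0,0],[0,0,0],[0,0,0],[0,0,0]], grip=[0.6,0.6,0.6,0.6,0.6])

```text
time: 11.2
ee_pos: [0.5158, 0.0056, 0.1256]
tcp_rot: [-179.7, -0.1, 99.2]
wrist_force: [2.3, 0.0, 0.7]
opening: 0.0508
grasp_force: 0.0
```

Call:
move_arm(offset=[[0,0,-4.5],[0,0,-2],[0,0,0],[0,0,0],[0,0,0]], twist=[[0,0,0],[0,0,0],[0,0,0],[0,0,0],[0,0,0]], grip=[0.6,0.6,0.6,0.6,0.6])

```text
time: 11.7
ee_pos: [0.5167, 0.0069, 0.1908]
tcp_rot: [-179.9, -0.0, 99.2]
wrist_force: [0.8, -0.6, 0.8]
opening: 0.0508
grasp_force: 0.0
```

```bash
python3 -c "
from fit import *
look('9')"
```

```text
t 11.7 lane mm [-1.8 26.9] z 190.8 yaw 99.22 F [ 0.8 -0.6  0.8] open 0.051 q [ 1. -0. -2. 88.  0. 82.]
scene box lane [ -1.6 135.8] size [ 95. 111.] yaw rel 0.5
side box lane [ -1.3 134.4] size [ 93. 113.] yaw rel -0.2
```

View pics/side9.png

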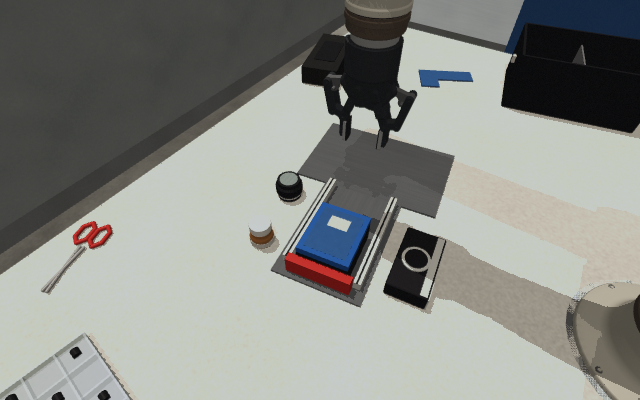

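The box at (333,236) sits squarely against the red stop (320,272) between the rails. The lens, jar and camera have not moved, and the hand is clear above.

```bash
python3 -c "
from h import *
print(bot.job_done())"
```

```text
the job is handed in; nothing more can be done
None
```

I pushed the box down the lane until it sat squarely against the red stop (about 1.5 mm off centre, within 0.5° of straight), backed the hand clear and handed the job in at about 12 s; the hand-in returned no verdict.

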